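Load a power module into the ramp dock of a test bench

TASK

The loading dock's ramp is shut off by a hinged cover, red side up: take it by its yellow bar, flip it right over so that it lies flat with its green side up, and lower it gently. Then set the white power module on the bench before the foot of the ramp, nose to the ramp and red end to the rear, and push it from behind up the ramp, leaning the tool back to stay clear of the bridge overhead, until its rear edge drops behind the lip at the crest and it lies flat on the deck. Do not topple the module, leave the other things on the bench alone, and finish with the robot clear of everything.

Things in the scene. Friction and masses are not known exactly. Their poses are not given: they have to be found in the camera images.
- dock: Loading dock, fixed (position and yaw vary). Origin: on the bench (z 0) below the ramp's crest. y is level and points the way the module is pushed, x to the right of it, z up. All 'dock' figures are mm in this frame. Grey level deck behind the crest, 24 high, up to an end stop with its face at y 124, its top at 64.
- ramp_foot (a point): Middle of the foot of the aluminium ramp, dock (0, -136, 0); before it is bare bench. From here the ramp rises evenly (14 deg) to the crest. Dark side guides from here to the deck's end leave 76 mm between them (dock x -38 to 38, outer faces +-43) and stand 12 mm above the ramp, 14 above the deck.
- crest (a point): Middle of the ramp's crest, dock (0, 0, 34). Behind it the lip drops 10 mm to the deck; the lip's face is at dock y 0 to 3.
- bridge (a point): Middle of the underside of the near crossbeam of the white bridge (yellow stripe), dock (0, 5, 180): it covers dock y -20 to 30, x -135 to 135, 180 to 210 high. A far crossbeam covers y 105 to 135; side bars at x +-115 to +-135 join them, y -15 to 135. Posts 20 mm square at x +-125, y 0 and 120, with feet 45 square.
- cover (a joint): Hinge of the cover, rad: 0 = shut, level over the ramp, red side up; 3.14 (its stop) = flipped right over, level beside the ramp on the dock's +x side, green side up. Hinge line along dock y at dock x 48, z 50. Plate 6 mm thick, dock y -135 to -65, reaching 92 mm from the hinge. 0.16 kg, almost no friction: let go half-way it falls and slams. Rests 44 high under it at dock y -125 to -75.
- cover_bar (a point): Middle of the free stretch of the yellow round bar, 12 mm thick, along the cover's free edge, parallel to the hinge and 88 mm from it. It sticks out 40 mm past the plate (dock y -175 to -135). Shut, this point is at dock (-40, -155, 50); flipped over at dock (136, -155, 50). The bar can turn between the fingers. Axes turn with the cover.
- module_mid (a point): Power module: white box 60 wide (its x) by 110 long (its y) by 60 high (z), about 0.6 kg (varies from 0.5 to 0.8). This point is its centre, 30 mm over its underside. Its nose (black panel) is at +y, its red end at -y. It stands upright on the bench at the start. Fully seated, its centre is about 62 mm along the dock's y, 54 mm high.
- module_nose (a point): Centre of the module's nose face (black panel), 55 mm ahead of its centre.
- heatsink: Leave alone: dark finned heat sink 80 x 60 mm, 45 high; origin under its centre.
- spool: Leave alone: blue solder spool standing upright, 60 mm across, 45 high; origin under its centre.
- gauge: Leave alone: flat steel bar gauge with orange grip, 26 wide (x), 150 long (y), 18 mm high, lying beside the lane before the ramp; origin under its centre.
- mug: Leave alone: blue mug, 80 mm across plus a handle, 90 high; origin under its centre.
- multimeter: Leave alone: yellow multimeter lying face up, 78 wide (x), 160 long (y), 36 mm high; origin under its centre.
- cleaner: Leave alone: blue can standing upright, 60 mm across, 150 high; origin under its centre.
There are look-alikes about, which are no part of the job. Leave any turquoise look-alike of the part that bears module_mid alone.

How it is judged (in metres and radians):
On the way, in this order (a step that is already met when the one before it is completed fails the run):
1. the cover is flipped right over, green side up (value of joint cover above 3 rad), for 0.2 s.
2. the module is on the ramp between the guides, sloping nose up with it (angle between module_mid's own z axis and vertical between 0.17 and 0.33 rad and y of module_mid in the frame of dock between -0.1 and 0.01 m and x of module_mid in the frame of dock between -0.02 and 0.02 m and z of module_mid in the frame of dock below 0.08 m and y of module_nose in the frame of dock above -0.05 m and value of joint cover above 3 rad), for 0.2 s.
At the end, for the whole second after the job is handed in: The module lies flat on the deck (within 0.04 rad of level), between the guides, its rear edge dropped behind the lip (centre 50 to 75 mm along the dock's y, within 15 mm of its middle line, 48 to 58 mm high), nose towards the end stop, and the cover lies flipped over (joint above 3.0 rad) (y of module_mid in the frame of dock between 0.05 and 0.075 m and x of module_mid in the frame of dock between -0.015 and 0.015 m and z of module_mid in the frame of dock between 0.048 and 0.058 m and angle between module_mid's own z axis and vertical below 0.04 rad and y of module_nose in the frame of dock above 0.1 m and value of joint cover above 3 rad); the robot touches nothing.
It fails at once if the cover is slammed (faster than 6 rad/s) (velocity of joint cover above 6 rad/s or velocity of joint cover below -6 rad/s).
It fails at once if the module is toppled (over 0.8 rad) (angle between module_mid's own z axis and vertical above 0.8 rad).
It fails at once if one of the other things on the bench (heat sink, spool, bar gauge, mug, multimeter, cleaner can) is moved more than 25 mm (distance of any of heatsink, spool, gauge, mug, multimeter, cleaner from where it was at the start of the episode above 0.025 m).
It also fails if it takes over 72 s, if anything falls off the work surface, if the arm or the gripper's body presses on something with over 40 N, if the wrist force passes 120 N, or if a joint passes its speed limit or range.

ROBOT

A 6-joint arm with a two-finger parallel gripper is mounted at the origin on the work surface. World frame = base frame: x ahead of the robot, y to its left, z up, the work surface at z = 0. Lengths are in m, angles in degrees, forces in N, time in s.
With the tool pointing down it reaches from about 0.325 to 0.9 m from the base axis. Payload 6.1 kg.
Tool frame: the origin (TCP) lies midway between the tips of the shut fingers; the grasp point (between the pads) lies 19 mm behind it; z points along the fingers, y is the line along which they close (so a half turn about z gives the same grasp; the last joint's range is limited). The gripper opens to 87 mm and grips with 3 to 60 N. Pads are 19 mm wide; open, the fingers measure 117 mm over their backs; the gripper's body (75 mm by 190 mm) begins 51 mm behind the grasp point.
Start: joints at [63.822, 12.628, 87.462, -0, 79.91, -7.225], TCP at [0.203, 0.591, 0.223] pointing down, gripper open.
Joint ranges: [-170.65, 170.65], [-52.31, 119.04], [5.05, 147.46], [-71.25, 251.25], [11.57, 151.72], [-153.62, 153.62]. Speed limits (degrees/s): [147.25, 147.25, 172.46, 180, 180, 180].

INTERFACE

Orientations are given as a 3x3 rotation matrix whose columns are the frame's x, y, z axes.
In Python, from station import telemetry, snapshot, camera_info, order, outline_of gives the robot as it stands. The module is installed in compiled form; this text tells all that it offers.
- The arm moves only by the shell command python3 -m crank 'ROWS' [OPENING] [FORCE]. ROWS is a JSON object of lists of equal length, an entry for each row: "slide": the shift along the world's x, y, z in m, a list of three; "roll": the turn about the world's z in degrees. In form: {"slide": [[x, y, z], ...], "roll": [roll, ...]}. A call has 1 to 12 rows; each row shifts and turns the commanded pose from where the row before left it; what a row does not reach is not made up. A row lasts 1/12 s, in which the tool goes at most 41.7 mm and 7.16 degrees, less where a joint would pass 70% of its speed; a pose out of reach is approached as far as the arm can. A call is refused whole if a number of a shift passes 0.0417 or a number of a turn 7.16, either way. A call with a gripper value outside its range is refused whole. OPENING is the finger opening in m, from 0 to 0.087, set as the call begins (- or left out, the last holds). The fingers move at their own pace and stop on an object; FORCE is the grip in N (left out, the last holds). Time passes only in rows, so rows that do not move let the fingers close. It gives the time, the measured TCP pose, the force, the opening and the grip force at its end, in the units of the state.
- telemetry.read_state(): the state, without advancing time (a new reading comes with each control period).
- snapshot(name): name is "scene" or "top" or "wrist"; returns the picture (384x512x3 uint8, blue, green, red); there is no depth.
- camera_info(name): a dict with "camera_matrix" (3x3 intrinsics, pixels), "k1" (the pictures are not rectified: a ray, as slopes to the right and down, at radius r is drawn at 1 + k1 r^2 times it, then the intrinsics apply), "R" (3x3) and "t" (3): a world point X has camera coordinates R X + t. Camera axes: x right, y down, z forward; pixel columns grow to the right and rows downward; lengths in m; the calibration is good to about 2 mm. A picture is of the moment at which its call begins: read the wrist's pose just before it. camera_info takes no time and is no camera call; for the wrist camera it gives the pose at the moment of the call.
- order.job_done(): hands the job in; it is judged then, once.
Trained networks look in the newest picture that a camera, given by its name, has taken for a name from the list of things; names that differ only in an ending like _2 or _b are one class to them, and where a whole thing is asked for, a point or a joint stands for the part that bears it (a point fixed in the world has none). Each returns a list of dicts, best first, with "score" (0 to 1); they miss things now and then, are a little off and sometimes report something else, mostly with a low value. They report only what shows in the picture. A call takes as long as a camera call. They do not tell look-alikes from the thing itself.
- outline_of(thing, camera): "pixels" (384x512 bool, what is visible of it) and "rect" ([left, top, right, bottom] in pixels, round what is visible of it).
The state is a dict: "time": time; "joints": joint angles; "qvel": joint speeds; "joint_torque": joint torques, N m; "tool_pos": TCP position; "orientation": TCP orientation; "ft_force": force on the tool from outside, world axes, zero at the start; "ft_torque": the same for the moment, N m; "finger_gap": finger opening in m; "gripper_force": force on a finger pad.
Only numpy, scipy, OpenCV 4.12 (cv2) and the standard library are available. Lean on these libraries where they do the work, as an engineer would, in place of code of your own. Each camera call takes 0.05 s, during which the arm holds its last target. There are 200 camera calls.

## Working session

There is one attempt and no reset: what is moved stays moved. The work goes in short steps, Python scripts to look and compute and a shell command to move; the robot and the scene stay as the last step left them, time stands still between calls to the robot, and variables do not carry over. Pictures are saved under pics/ and viewed, at most 10 in all, crops included, and the job is handed in when it is done.

```bash
mkdir -p pics; ls
cat > h.py <<'E'
import numpy as np, cv2
from station import telemetry, snapshot, camera_info, order, outline_of
def ray(cam,uv):
    c=camera_info(cam);K=np.array(c["camera_matrix"]);R=np.array(c["R"]);t=np.array(c["t"])
    d=np.array([(uv[0]-K[0,2])/K[0,0],(uv[1]-K[1,2])/K[1,1]]);s=d.copy()
    for _ in range(30): s=d/(1+c["k1"]*(s@s))
    return -R.T@t, R.T@np.array([s[0],s[1],1])
def atz(cam,uv,z):
    o,d=ray(cam,uv); return o+d*(z-o[2])/d[2]
def proj(cam,X):
    c=camera_info(cam);K=np.array(c["camera_matrix"])
    p=np.array(c["R"])@np.array(X)+np.array(c["t"]);s=p[:2]/p[2]
    s=s*(1+c["k1"]*(s@s)); return K[:2,:2]@s+K[:2,2]
E
python3 - <<'E'
from h import *
print(telemetry.read_state())
for n in("scene","top"):
    cv2.imwrite(f"pics/{n}0.png",snapshot(n))
    c=camera_info(n);print(n,c["k1"],(-np.array(c["R"]).T@np.array(c["t"])).round(3),np.array(c["R"]).round(2).tolist())
    for th in("dock","cover","module_mid","heatsink","spool","gauge","mug","multimeter","cleaner"):
        for r in outline_of(th,n)[:3]:
            if r["score"]>.3: print(n,th,round(r["score"],2),r["rect"])
E
```

```text
pics
{'time': 0.0, 'joints': array([ 6.38190545e+01,  1.26758274e+01,  8.75265677e+01, -1.32874993e-03,
        7.99110897e+01, -7.22216678e+00]), 'qvel': array([ 0.05266632,  0.04817466, -0.00667853,  0.06575144, -0.0349962 ,
       -0.01004213]), 'joint_torque': array([ 8.91179989e-04, -4.94596052e+01, -3.87390125e+01,  7.01101008e-02,
        5.66550682e-02, -1.47804481e-04]), 'tool_pos': array([0.20275445, 0.59052736, 0.22142352]), 'orientation': array([[-9.45753791e-01,  3.24883116e-01, -8.53401799e-04],
       [ 3.24884158e-01,  9.45752128e-01, -1.78754838e-03],
       [ 2.26362282e-04, -1.96783738e-03, -9.99998038e-01]]), 'ft_force': array([ 0.2250682 ,  0.07784641, -0.62597436]), 'ft_torque': array([ 0.03073192, -0.01626603,  0.0139952 ]), 'gripper_force': 0.0, 'finger_gap': 0.08701198577793799}
scene -0.04168674997078208 [1.367 0.377 1.26 ] [[-0.43, 0.9, 0.0], [0.69, 0.33, -0.64], [-0.58, -0.27, -0.77]]
scene dock 0.57 [240.4, 152.0, 341.8, 254.6]
scene cover 0.54 [250.6, 181.2, 275.9, 206.9]
scene module_mid 0.92 [202.4, 134.3, 219.1, 161.3]
scene module_mid 0.71 [147.3, 14
[... 411 characters left out ...]
ner 0.97 [345.2, 263.6, 371.9, 301.2]
top -0.05670633718381636 [ 0.327 -0.038  1.507] [[-0.03, -1.0, -0.01], [-0.99, 0.03, -0.15], [0.15, 0.01, -0.99]]
top dock 0.87 [172.9, 165.7, 270.1, 249.8]
top cover 0.84 [237.6, 193.4, 266.6, 224.6]
top module_mid 0.97 [320.2, 235.5, 360.3, 272.0]
top module_mid 0.87 [361.7, 196.1, 398.8, 222.0]
top module_mid 0.86 [317.4, 162.8, 352.6, 182.5]
top heatsink 0.92 [329.5, 202.3, 356.2, 228.7]
top spool 0.76 [298.0, 132.4, 311.8, 148.8]
top spool 0.58 [238.8, 192.8, 265.1, 224.9]
top gauge 0.56 [270.6, 238.9, 312.2, 248.6]
top mug 0.92 [123.2, 213.8, 150.4, 245.7]
top multimeter 0.98 [113.2, 181.0, 154.9, 206.7]
top cleaner 0.9 [115.9, 139.6, 141.6, 161.6]
```

Run:
```python
import cv2
a=cv2.imread("pics/top0.png")[110:310,100:420]
cv2.imwrite("pics/top0c.png",cv2.resize(a,None,fx=2.5,fy=2.5,interpolation=cv2.INTER_CUBIC))
a=cv2.imread("pics/scene0.png")[120:310,130:410]
cv2.imwrite("pics/scene0c.png",cv2.resize(a,None,fx=2.8,fy=2.8,interpolation=cv2.INTER_CUBIC))
```

```text
(no output)
```

View pics/top0c.png

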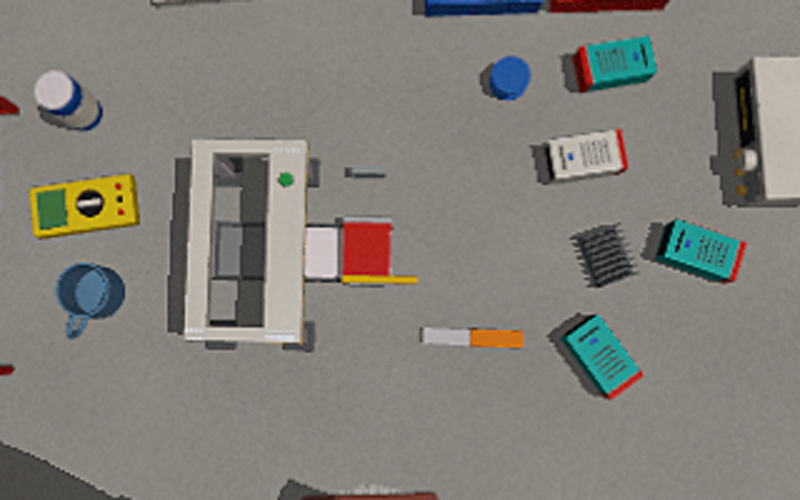

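View pics/scene0c.png

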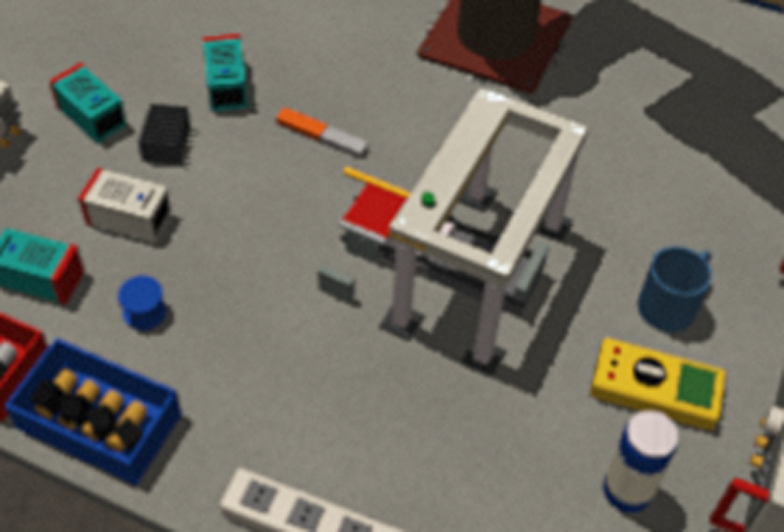

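Run:
```python
from h import *
im=cv2.imread("pics/top0.png").astype(int); hsv=cv2.cvtColor(im.astype(np.uint8),cv2.COLOR_BGR2HSV)
from scipy.optimize import least_squares
def mask(m,roi):
    z=np.zeros(im.shape[:2],np.uint8);x0,y0,x1,y1=roi;z[y0:y1,x0:x1]=m[y0:y1,x0:x1];return z
V=hsv[...,2];S=hsv[...,1];H=hsv[...,0]
br=mask((V>165)&(S<40),(165,155,232,255))
cs=max(cv2.findContours(br,0,2)[0],key=cv2.contourArea)
b=cv2.boxPoints(cv2.minAreaRect(cs)); print("bridge px",b.tolist())
P=np.array([atz("top",p,.21) for p in b]);print(P.round(4).tolist()); print("centre",P.mean(0)) 
e=[P[i]-P[i-1] for i in range(4)];print([ (np.linalg.norm(v).round(4),np.degrees(np.arctan2(v[1],v[0])).round(2)) for v in e])
def pts(m,z):
    vs,us=np.nonzero(m);return np.array([atz("top",(u,v),z)[:2] for u,v in zip(us,vs)])
yb=mask((H>20)&(H<35)&(S>150)&(V>120),(230,205,275,240));p=pts(yb,.052)
c=p.mean(0);d=np.linalg.svd(p-c)[2][0];print("bar n",len(p),c,"dir",np.degrees(np.arctan2(d[1],d[0])),((p-c)@d).min(),((p-c)@d).max())
mm=mask((V>150)&(S<60),(310,155,356,190))|mask((S>120)&(V>80)&((H<10)|(H>170)),(335,155,356,190))
cs=max(cv2.findContours(mm,0,2)[0],key=cv2.contourArea);b=cv2.boxPoints(cv2.minAreaRect(cs));P=np.array([atz("top",q,.06) for q in b]);print("mod",b.tolist(),P.round(4).tolist(),P.mean(0))
e=[P[i]-P[i-1] for i in range(4)];print([ (np.linalg.norm(v).round(4),np.degrees(np.arctan2(v[1],v[0])).round(2)) for v in e])
for th,z in(("gauge",.018),("heatsink",.045),("spool",.045),("module_mid",.06)):
    snapshot
for th,z in(("gauge",.018),("heatsink",.045),("spool",.045),("module_mid",.06)):
    for r in outline_of(th,"top")[:4]:
        if r["score"]>.5:
            x0,y0,x1,y1=r["rect"];print(th,atz("top",((x0+x1)/2,(y0+y1)/2),z).round(3),r["rect"])
```

```text
bridge px [[174.0, 166.0], [231.0, 166.0], [231.0, 246.0], [174.0, 246.0]]
[[0.602, 0.2261, 0.21], [0.5957, 0.0341, 0.21], [0.3301, 0.04, 0.21], [0.3352, 0.2266, 0.21]]
centre [0.46574838 0.13170159 0.21      ]
[(np.float64(0.2667), np.float64(-0.11)), (np.float64(0.1921), np.float64(-91.87)), (np.float64(0.2656), np.float64(178.71)), (np.float64(0.1866), np.float64(88.43))]
bar n 75 [ 0.41893417 -0.0242325 ] dir -92.67303213797486 -0.04970519220058801 0.057229535240381275
mod [[318.9200134277344, 165.44000244140625], [349.0199890136719, 161.1400146484375], [351.3799743652344, 177.66000366210938], [321.2799987792969, 181.95999145507812]] [[0.6185, -0.2863, 0.06], [0.6315, -0.4002, 0.06], [0.5685, -0.4048, 0.06], [0.5558, -0.2916, 0.06]] [ 0.59355639 -0.345706    0.06      ]
[(np.float64(0.063), np.float64(4.81)), (np.float64(0.1147), np.float64(-83.51)), (np.float64(0.0632), np.float64(-175.85)), (np.float64(0.1139), np.float64(96.41))]
gauge [ 0.332 -0.174  0.018] [270.6, 238.9, 312.2, 248.6]
heatsink [ 0.43  -0.367  0.045] [329.5, 202.3, 356.2, 228.7]
spool [ 0.72  -0.241  0.045] [298.0, 132.4, 311.8, 148.8]
spool [ 0.465 -0.031  0.045] [238.8, 192.8, 265.1, 224.9]
module_mid [ 0.29  -0.346  0.06 ] [320.2, 235.5, 360.3, 272.0]
module_mid [ 0.448 -0.504  0.06 ] [361.7, 196.1, 398.8, 222.0]
module_mid [ 0.589 -0.345  0.06 ] [317.4, 162.8, 352.6, 182.5]
module_mid [ 0.73  -0.393  0.06 ] [330.0, 123.0, 360.5, 148.7]
```

```bash
python3 -m crank '{"slide":[[0.02,0,0.03],[0.02,0,0.03],[0.02,0,0.03],[0.02,0,0.03],[0.02,0,0.03],[0.007,-0.038,0],[0.007,-0.038,0],[0.007,-0.038,0],[0.007,-0.038,0],[0.007,-0.038,0],[0.007,-0.038,0],[0.007,-0.038,0]],"roll":[0,0,0,0,0,-4.5,-4.5,-4.5,-4.5,-4.5,-4.5,-4.5]}' 0.05 30
python3 -m crank '{"slide":[[0.007,-0.038,0],[0.007,-0.038,0],[0.007,-0.038,0],[0.007,-0.038,0],[0.007,-0.038,0],[0.007,-0.038,0],[0.007,-0.038,0],[0.007,-0.038,0],[0.007,-0.038,0],[0.007,-0.038,0],[0,-0.01,0],[0,0,0]],"roll":[-4.5,-4.5,-4.5,-4.5,-4.5,-4.5,-4.5,-4.5,-4.5,-1.5,0,0]}'
python3 - <<'E'
from h import *
cv2.imwrite("pics/w1.png",snapshot("wrist"))
E
```

```text
time: 2.2
tool_pos: [0.3519, 0.3234, 0.3726]
orientation: [[-0.634, 0.773, 0.0], [0.773, 0.634, 0.0], [-0.0, 0.0, -1.0]]
ft_force: [0.7, -0.2, 0.8]
finger_gap: 0.0498
gripper_force: 0.0
time: 3.2
tool_pos: [0.4219, -0.0673, 0.3722]
orientation: [[0.047, 0.999, -0.001], [0.999, -0.047, -0.0], [-0.0, -0.001, -1.0]]
ft_force: [-0.1, -0.9, -0.3]
finger_gap: 0.0502
gripper_force: 0.0
```

View pics/w1.png

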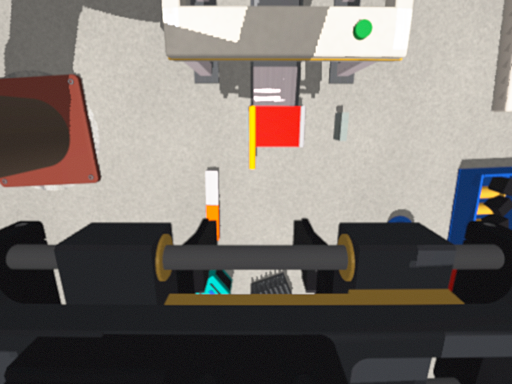

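Run:
```python
from h import *
im=cv2.imread("pics/w1.png");hsv=cv2.cvtColor(im,cv2.COLOR_BGR2HSV);H,S,V=[hsv[...,i].astype(int) for i in range(3)]
def f(m,roi,z):
    k=np.zeros(H.shape,np.uint8);x0,y0,x1,y1=roi;k[y0:y1,x0:x1]=m[y0:y1,x0:x1]
    vs,us=np.nonzero(k);return np.array([atz("wrist",(u,v),z)[:2] for u,v in zip(us,vs)]),k
yb,_=f((H>20)&(H<35)&(S>150)&(V>120),(240,95,265,180),.053)
c=yb.mean(0);d=np.linalg.svd(yb-c)[2][0];d*=np.sign(d[1]);s=(yb-c)@d
print("bar",c,np.degrees(np.arctan2(d[1],d[0])),s.min(),s.max(),"free end",c+d*s.min())
rd,k=f((S>150)&(V>100)&((H<8)|(H>172)),(240,95,320,160),.053)
b=cv2.boxPoints(cv2.minAreaRect(np.argwhere(k)[:,::-1].astype(np.float32)));P=np.array([atz("wrist",q,.053)[:2] for q in b]);print("red",b.tolist(),P.round(4).tolist(),P.mean(0))
for uv in((166,57),(406,60)): print("beam low edge",atz("wrist",uv,.18))
for uv in((162,0),(163,7),(412,10)): print("?",atz("wrist",uv,.21))
for uv in((222.8,166.4),(221.6,246.4)): print("top beam",atz("top",uv,.21))
```

```text
bar [ 0.41908558 -0.02264533] 87.21416824144833 -0.05511349106151092 0.053064821315926276 free end [ 0.41640691 -0.07769368]
red [[256.0, 146.0], [256.0, 105.0], [299.0, 105.0], [299.0, 146.0]] [[0.4263, -0.0383], [0.4294, 0.0316], [0.5034, 0.0283], [0.5032, -0.0417]] [ 0.46559778 -0.00500035]
beam low edge [0.32156031 0.08603288 0.18      ]
beam low edge [0.61426941 0.06984011 0.18      ]
? [0.33322969 0.1348896  0.21      ]
? [0.33344654 0.12830658 0.21      ]
? [0.60014345 0.11394833 0.21      ]
top beam [0.59519064 0.06160362 0.21      ]
top beam [0.32970288 0.07072951 0.21      ]
```

```bash
python3 -m crank '{"slide":[[-0.0045,0.009,-0.038],[0,0,-0.038],[0,0,-0.038],[0,0,-0.038],[0,0,-0.038],[0,0,-0.038],[0,0,-0.038],[0,0,-0.038],[0,0,-0.037],[0,0,0],[0,0,0]],"roll":[0,0,0,0,0,0,0,0,0,0,0]}' 0.05 15
python3 -m crank '{"slide":[[0,0,0],[0,0,0],[0,0,0],[0,0,0],[0,0,0],[0,0,0]],"roll":[0,0,0,0,0,0]}' 0 10
```

```text
time: 4.17
tool_pos: [0.4155, -0.0539, 0.0303]
orientation: [[0.041, 0.999, -0.005], [0.999, -0.041, 0.002], [0.002, -0.005, -1.0]]
ft_force: [0.4, 0.2, 0.7]
finger_gap: 0.0501
gripper_force: 0.0
time: 4.67
tool_pos: [0.4181, -0.0561, 0.0324]
orientation: [[0.043, 0.999, 0.002], [0.999, -0.043, -0.0], [-0.0, 0.002, -1.0]]
ft_force: [0.4, 0.5, -0.3]
finger_gap: 0.0178
gripper_force: 0.0
```

```bash
python3 -m crank '{"slide":[[0,0,0],[0,0,0],[0,0,0],[0,0,0]],"roll":[0,0,0,0]}' 0 12
```

```text
time: 5.0
tool_pos: [0.4169, -0.056, 0.0318]
orientation: [[0.043, 0.999, -0.002], [0.999, -0.043, 0.0], [-0.0, -0.002, -1.0]]
ft_force: [-4.6, 0.3, 7.0]
finger_gap: 0.0117
gripper_force: 12.0
```

```bash
python3 -m crank '{"slide":[[0.0019,-0.0001,0.0183],[0.0057,-0.0003,0.0175],[0.0092,-0.0004,0.0159],[0.0123,-0.0006,0.0137],[0.0149,-0.0007,0.0108],[0.0168,-0.0008,0.0075],[0.018,-0.0008,0.0038],[0.0184,-0.0009,0]],"roll":[0,0,0,0,0,0,0,0]}' 0 12
python3 -m crank '{"slide":[[0.018,-0.0008,-0.0038],[0.0168,-0.0008,-0.0075],[0.0149,-0.0007,-0.0108],[0.0123,-0.0006,-0.0137],[0.0092,-0.0004,-0.0159],[0.0057,-0.0003,-0.0175],[0.0019,-0.0001,-0.0183],[0,0,-0.001],[0,0,0]],"roll":[0,0,0,0,0,0,0,0,0]}' 0 12
```

```text
time: 5.67
tool_pos: [0.5157, -0.0609, 0.1203]
orientation: [[0.043, 0.999, 0.001], [0.999, -0.043, -0.001], [-0.001, 0.001, -1.0]]
ft_force: [-1.7, -0.5, 1.4]
finger_gap: 0.0117
gripper_force: 12.0
time: 6.42
tool_pos: [0.5926, -0.0643, 0.0292]
orientation: [[0.043, 0.999, -0.002], [0.999, -0.043, 0.0], [0.0, -0.002, -1.0]]
ft_force: [-1.7, -0.8, -1.7]
finger_gap: 0.0109
gripper_force: 12.1
```

```bash
python3 -m crank '{"slide":[[0,0,0],[0,0,0],[0,0,0],[0,0,0],[0,0,0],[0,0,0.02],[0,0,0.03],[0,0,0.04],[0,0,0.04],[0,-0.02,0.03],[0,-0.035,0],[0,-0.035,0]],"roll":[0,0,0,0,0,0,0,0,0,0,0,0]}' 0.04 12
python3 -m crank '{"slide":[[0,-0.04,0],[0,-0.04,0],[0,-0.04,0],[0,-0.04,0],[0,-0.03,0],[0.0005,0,0],[0,0,0]],"roll":[3,3,2.5,0,0,0,0]}' 0.087 20
python3 - <<'E'
from h import *
s=snapshot("top");cv2.imwrite("pics/top1.png",s)
cv2.imwrite("pics/top1c.png",cv2.resize(s[130:260,160:380],None,fx=3.4,fy=3.4,interpolation=cv2.INTER_CUBIC))
E
```

```text
time: 7.42
tool_pos: [0.5956, -0.1548, 0.195]
orientation: [[0.04, 0.999, 0.007], [0.999, -0.04, -0.003], [-0.002, 0.007, -1.0]]
ft_force: [1.4, -0.6, -1.5]
finger_gap: 0.0399
gripper_force: 0.0
time: 8.0
tool_pos: [0.5934, -0.346, 0.1903]
orientation: [[-0.102, 0.995, -0.0], [0.995, 0.102, 0.0], [0.0, -0.0, -1.0]]
ft_force: [0.1, 0.3, -0.0]
finger_gap: 0.079
gripper_force: 0.0
```

View pics/top1c.png

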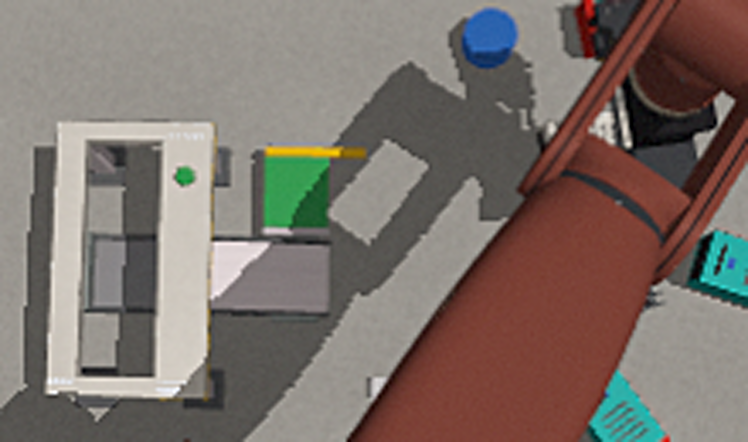

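```bash
python3 -m crank '{"slide":[[0,0,-0.04],[0,0,-0.04],[0,0,-0.04],[0,0,-0.035],[0,0,-0.005],[0,0,0],[0,0,0]],"roll":[0,0,0,0,0,0,0]}' 0.087 25
python3 -m crank '{"slide":[[0,0,0],[0,0,0],[0,0,0],[0,0,0],[0,0,0],[0,0,0],[0,0,0],[0,0,0]],"roll":[0,0,0,0,0,0,0,0]}' 0 25
```

```text
time: 8.63
tool_pos: [0.5952, -0.3437, 0.0324]
orientation: [[-0.107, 0.994, 0.001], [0.994, 0.107, -0.001], [-0.001, 0.001, -1.0]]
ft_force: [-0.2, -0.9, 0.5]
finger_gap: 0.087
gripper_force: 0.0
time: 9.3
tool_pos: [0.5946, -0.3446, 0.0316]
orientation: [[-0.105, 0.994, 0.001], [0.994, 0.105, -0.001], [-0.001, 0.001, -1.0]]
ft_force: [-1.0, 1.3, 6.2]
finger_gap: 0.0598
gripper_force: 24.9
```

```bash
python3 -m crank '{"slide":[[0,0,0.02],[0,0,0.02],[-0.02,0.0343,0],[-0.02,0.0343,0],[-0.02,0.0343,0],[-0.02,0.0343,0],[-0.02,0.0343,0],[-0.02,0.0343,0],[-0.019,0.0343,0],[0,0,-0.02],[0,0,-0.015],[0,0,-0.003]],"roll":[0,0,-1.25,-1.25,-1.25,-1.25,-1.25,-1.25,-1.2,0,0,0]}' 0 25
python3 -m crank '{"slide":[[0,0,-0.002],[0,0,0],[0,0,0]],"roll":[0,0,0]}' 0 25
```

```text
time: 10.3
tool_pos: [0.4521, -0.1019, 0.0308]
orientation: [[0.045, 0.999, -0.006], [0.999, -0.045, 0.003], [0.003, -0.006, -1.0]]
ft_force: [-14.3, 9.1, 24.7]
finger_gap: 0.0599
gripper_force: 25.0
time: 10.55
tool_pos: [0.4531, -0.1028, 0.0306]
orientation: [[0.047, 0.999, -0.005], [0.999, -0.047, 0.003], [0.003, -0.005, -1.0]]
ft_force: [-6.2, 6.4, 9.7]
finger_gap: 0.0599
gripper_force: 24.9
```

```bash
python3 -m crank '{"slide":[[0,0,0],[0,0,0],[0,0,0],[0,0,0],[0,0,0],[0,0,0.02],[0,0,0.04],[0,0,0.04],[0,0,0.04],[0,0,0.04],[0,0,0.02],[0,0,0]],"roll":[0,0,0,0,0,0,0,0,0,0,0,0]}' 0.087 25
python3 -m crank '{"slide":[[-0.04,0,0],[-0.04,0,0],[-0.04,0,0],[-0.04,0,0],[-0.04,0,0],[-0.04,0,0]],"roll":[0,0,0,0,0,0]}' 0 20
python3 -c "
from h import *
s=telemetry.read_state();print(s['joints'].round(1),s['orientation'].round(3).tolist())"
```

```text
time: 11.55
tool_pos: [0.4582, -0.1055, 0.2371]
orientation: [[0.046, 0.999, 0.01], [0.999, -0.046, -0.004], [-0.004, 0.01, -1.0]]
ft_force: [0.6, -0.5, 0.3]
finger_gap: 0.0872
gripper_force: 0.0
time: 12.05
tool_pos: [0.2134, -0.1032, 0.2291]
orientation: [[0.044, 0.999, -0.002], [0.999, -0.044, 0.001], [0.001, -0.002, -1.0]]
ft_force: [-0.4, -1.9, 3.4]
finger_gap: 0.0549
gripper_force: 0.0
[-45.1 -52.3 135.9  -0.   96.5 -42.6] [[0.044, 0.999, -0.002], [0.999, -0.044, 0.001], [0.001, -0.002, -1.0]]
```

```bash
python3 -m crank '{"slide":[[-0.03,0,0],[-0.03,0,0],[0,0,0]],"roll":[0,0,0]}' 0 20
python3 -c "
from h import *
s=telemetry.read_state();print(s['joints'].round(1),s['orientation'].round(3).tolist())"
```

```text
time: 12.3
tool_pos: [0.1867, -0.1255, 0.2301]
orientation: [[0.051, 0.998, -0.033], [0.999, -0.05, 0.02], [0.018, -0.034, -0.999]]
ft_force: [-0.3, 0.4, 0.1]
finger_gap: 0.035
gripper_force: 0.0
[-53.  -52.2 135.8  -0.8  98.5 -50.2] [[0.051, 0.998, -0.033], [0.999, -0.05, 0.02], [0.018, -0.034, -0.999]]
```

```bash
python3 -m crank '{"slide":[[-0.033,0.022,0],[-0.033,0.022,0],[-0.033,0.022,0],[-0.033,0.022,0],[-0.033,0.022,0]],"roll":[0,0,0,0,0]}' 0 20
python3 -c "
from h import *
s=telemetry.read_state();print(s['joints'].round(1),s['orientation'].round(3).tolist());c=camera_info('wrist');R=np.array(c['R']);print('cam in tool',s['orientation'].T@(-R.T@np.array(c['t'])-s['tool_pos']))"
```

```text
time: 12.72
tool_pos: [0.1502, -0.0965, 0.234]
orientation: [[0.052, 0.988, -0.146], [0.995, -0.039, 0.094], [0.087, -0.15, -0.985]]
ft_force: [0.0, -0.5, -0.7]
finger_gap: 0.0038
gripper_force: 0.0
[-52.  -52.2 135.9  -3.4 105.8 -50. ] [[0.052, 0.988, -0.146], [0.995, -0.039, 0.094], [0.087, -0.15, -0.985]]
cam in tool [ 0.07306748  0.00080497 -0.16232232]
```

```bash
python3 -m crank '{"slide":[[0.04,0,0.008],[0.04,0,0.008],[0.04,0,0.008],[0.036,-0.02,0.008],[0.036,-0.02,0.008],[0.036,-0.02,0.008],[0.036,-0.02,0.008],[0.036,-0.02,0.008],[0.036,-0.02,0.008],[0.036,-0.02,0],[0.036,-0.02,0],[0.036,-0.02,0]],"roll":[0,0,0,0,0,0,0,0,0,0,0,0]}' 0.03 20
python3 -m crank '{"slide":[[0.036,-0.02,0],[0.036,-0.02,0],[0.036,-0.02,0],[0.036,-0.02,0],[0.036,-0.02,0],[0.036,-0.02,0],[0.036,-0.02,0],[0.036,-0.02,0],[0.036,-0.02,0],[0.036,-0.02,0],[0.036,-0.02,0],[0.036,-0.02,0]],"roll":[0,0,0,0,0,0,0,0,0,0,0,0]}'
python3 -c "
from h import *
s=telemetry.read_state();print(s['joints'].round(1))"
```

```text
time: 13.72
tool_pos: [0.5949, -0.2762, 0.3049]
orientation: [[0.052, 0.988, -0.146], [0.995, -0.039, 0.093], [0.087, -0.15, -0.985]]
ft_force: [-0.1, 0.0, 1.9]
finger_gap: 0.0298
gripper_force: 0.0
time: 14.72
tool_pos: [0.8208, -0.4102, 0.2446]
orientation: [[0.048, 0.999, 0.001], [0.999, -0.048, 0.021], [0.021, 0.0, -1.0]]
ft_force: [0.3, -0.1, -0.6]
finger_gap: 0.0302
gripper_force: 0.0
[-31.9  67.2   5.1   1.1 108.3 -28.8]
```

```bash
python3 -m crank '{"slide":[[0.036,-0.018,0.008],[0.036,-0.018,0.008],[0.036,-0.018,0.008],[0.036,-0.018,0.008],[0.036,-0.018,0.008],[0.036,-0.018,0.008],[0.036,-0.018,0.008],[0.036,-0.018,0.008],[0.036,-0.018,0.008],[0.036,-0.018,0.008],[0.036,-0.018,0.008],[0.036,-0.018,0.008]],"roll":[0,0,0,0,0,0,0,0,0,0,0,0]}' 
python3 -c "
from h import *
s=telemetry.read_state();print(s['joints'].round(1))"
```

```text
time: 15.72
tool_pos: [0.9311, -0.4623, 0.2364]
orientation: [[0.068, 0.952, 0.299], [0.991, -0.031, -0.129], [-0.114, 0.305, -0.945]]
ft_force: [0.6, -0.8, -0.5]
finger_gap: 0.0302
gripper_force: 0.0
[-31.6  68.9   5.1   2.7  87.2 -28.4]
```

```bash
python3 -m crank '{"slide":[[0.036,-0.018,0.008],[0.036,-0.018,0.008],[0.036,-0.018,0.008],[0.036,-0.018,0.008],[0.036,-0.018,0.008],[0.036,-0.018,0.008],[0.036,-0.018,0.008],[0.036,-0.018,0.008],[0.036,-0.018,0.008],[0.036,-0.018,0.008],[0.036,-0.018,0.008],[0.036,-0.018,0.008]],"roll":[0,0,0,0,0,0,0,0,0,0,0,0]}' 
python3 -c "
from h import *
s=telemetry.read_state();print(s['joints'].round(1))"
```

```text
time: 16.72
tool_pos: [1.0313, -0.5108, 0.2436]
orientation: [[0.126, 0.82, 0.559], [0.965, 0.03, -0.261], [-0.231, 0.572, -0.787]]
ft_force: [0.4, 0.8, -1.2]
finger_gap: 0.0296
gripper_force: 0.0
[-31.4  71.8   5.1   4.3  65.2 -28.8]
```

```bash
python3 -m crank '{"slide":[[-0.036,0.018,0.01],[-0.036,0.018,0.01],[-0.036,0.018,0.01],[-0.036,0.018,0.01],[-0.036,0.018,0.01],[-0.036,0.018,0],[-0.036,0.018,0],[-0.036,0.018,0],[-0.036,0.018,0],[-0.036,0.018,0],[-0.036,0.018,0],[0,0,0]],"roll":[-7,-7,-7,-7,-7,-7,-7,-7,-7,-7,-7,-7]}' 
python3 -m crank '{"slide":[[0,0,0],[0,0,0],[0,0,0],[0,0,0],[0,0,0],[0,0,0],[0,0,0],[0,0,0]],"roll":[-7,-7,-7,-7,-7,-7,-7,-7]}' 
python3 -c "
from h import *
s=telemetry.read_state();print(s['joints'].round(1))"
```

```text
time: 17.72
tool_pos: [0.6753, -0.3334, 0.2802]
orientation: [[0.965, 0.227, -0.133], [0.105, -0.795, -0.598], [-0.241, 0.563, -0.79]]
ft_force: [-0.9, -0.3, -2.8]
finger_gap: 0.0298
gripper_force: 0.0
time: 18.38
tool_pos: [0.6834, -0.3378, 0.2845]
orientation: [[0.627, -0.532, -0.568], [-0.744, -0.626, -0.235], [-0.231, 0.57, -0.789]]
ft_force: [0.4, -0.9, 0.6]
finger_gap: 0.0299
gripper_force: 0.0
[-21.3  62.1  17.1 -31.6 125.8 101.2]
```

```bash
python3 -m crank '{"slide":[[0.036,-0.018,0.004],[0.036,-0.018,0.004],[0.036,-0.018,0.004],[0.036,-0.018,0.004],[0.036,-0.018,0.006],[0.036,-0.018,0.006],[0.036,-0.018,0.006],[0.036,-0.018,0.006],[0.036,-0.018,0.008],[0.036,-0.018,0.008],[0.036,-0.018,0.008],[0.036,-0.018,0.008]],"roll":[-7,0,0,0,0,0,0,0,0,0,0,0]}' 
python3 -m crank '{"slide":[[0.036,-0.018,0.008],[0.036,-0.018,0.008],[0.036,-0.018,0.008],[0.036,-0.018,0.008],[0.036,-0.018,0.008],[0.036,-0.018,0.008],[0.036,-0.018,0.008],[0.036,-0.018,0.008],[0.036,-0.018,0.008],[0.036,-0.018,0.008],[0.036,-0.018,0.008],[0.036,-0.018,0.008]],"roll":[0,0,0,0,0,0,0,0,0,0,0,0]}' 
python3 -c "
from h import *
s=telemetry.read_state();print(s['joints'].round(1))"
```

```text
time: 19.38
tool_pos: [0.7527, -0.4317, 0.2555]
orientation: [[0.687, -0.633, -0.358], [-0.727, -0.595, -0.343], [0.004, 0.496, -0.869]]
ft_force: [0.0, 0.6, -0.6]
finger_gap: 0.0297
gripper_force: 0.0
time: 20.38
tool_pos: [0.8419, -0.5172, 0.2535]
orientation: [[0.755, -0.652, -0.066], [-0.59, -0.633, -0.501], [0.285, 0.417, -0.863]]
ft_force: [-1.2, 0.0, -0.3]
finger_gap: 0.0299
gripper_force: 0.0
[-26.6  69.5   5.1 -28.6  93.9 100.3]
```

```bash
python3 -m crank '{"slide":[[-0.03,0.015,0.005],[-0.03,0.015,0.005],[0,0,0],[0,0,0],[0,0,0]],"roll":[-6.5,-6.5,-6.5,-6.5,0]}' 
python3 -m crank '{"slide":[[0.036,-0.018,0.008],[0.036,-0.018,0.008],[0.036,-0.018,0.008],[0.036,-0.018,0.008],[0.036,-0.018,0.008],[0.036,-0.018,0.008],[0.036,-0.018,0.008],[0.036,-0.018,0.008],[0.036,-0.018,0.008],[0.036,-0.018,0.008],[0.036,-0.018,0.008],[0.036,-0.018,0.008]],"roll":[0,0,0,0,0,0,0,0,0,0,0,0]}' 
python3 -m crank '{"slide":[[0.036,-0.018,0.008],[0.036,-0.018,0.008],[0.036,-0.018,0.008],[0.036,-0.018,0.008],[0.036,-0.018,0.008],[0.036,-0.018,0.008]],"roll":[0,0,0,0,0,0]}' 
python3 -c "
from h import *
s=telemetry.read_state();print(s['joints'].round(1))"
```

```text
time: 20.8
tool_pos: [0.7744, -0.485, 0.2547]
orientation: [[0.447, -0.853, -0.27], [-0.849, -0.309, -0.428], [0.282, 0.421, -0.862]]
ft_force: [1.0, -0.9, -0.8]
finger_gap: 0.0298
gripper_force: 0.0
time: 21.8
tool_pos: [0.8735, -0.5653, 0.2656]
orientation: [[0.479, -0.877, 0.046], [-0.7, -0.413, -0.582], [0.529, 0.246, -0.812]]
ft_force: [0.1, 0.2, -0.5]
finger_gap: 0.0299
gripper_force: 0.0
time: 22.3
tool_pos: [0.9216, -0.599, 0.2706]
orientation: [[0.462, -0.865, 0.195], [-0.615, -0.471, -0.632], [0.639, 0.172, -0.75]]
ft_force: [0.1, 0.5, -0.1]
finger_gap: 0.0299
gripper_force: 0.0
[-28.9  70.9   5.1 -28.6  73.7 119.5]
```

```bash
python3 -m crank '{"slide":[[-0.03,0.015,0.005],[-0.01,0.005,0.005],[0.036,-0.02,0.008],[0.036,-0.02,0.008],[0.036,-0.02,0.008],[0.036,-0.02,0.008],[0.036,-0.02,0.008],[0.036,-0.02,0.008],[0.036,-0.02,0.008]],"roll":[-7,-7,-7,0,0,0,0,0,0]}' 
python3 -c "
from h import *
s=telemetry.read_state();print(s['joints'].round(1))"
```

```text
time: 23.05
tool_pos: [0.9122, -0.6254, 0.2832]
orientation: [[0.203, -0.967, 0.155], [-0.648, -0.251, -0.719], [0.734, 0.046, -0.677]]
ft_force: [0.2, -0.1, -0.0]
finger_gap: 0.0301
gripper_force: 0.0
[-28.6  71.7   5.1 -35.9  71.8 137.4]
```

```bash
python3 -m crank '{"slide":[[-0.03,0.02,0],[-0.03,0.02,0],[-0.03,0.02,0],[-0.03,0.02,0],[-0.02,0.018,0],[-0.02,0.018,0],[-0.02,0.018,0],[-0.02,0.018,0],[-0.018,0.018,0],[-0.018,0.018,0],[-0.018,0.018,0],[-0.018,0.018,0]],"roll":[6.9,6.9,6.9,6.9,6.9,6.9,6.9,6.9,6.9,6.9,6.9,6.9]}' 
python3 -m crank '{"slide":[[-0.018,0.018,0],[-0.018,0.018,0],[-0.018,0.018,0],[-0.018,0.018,0],[-0.016,0.016,0],[-0.016,0.016,0],[-0.016,0.016,0],[-0.016,0.016,0],[-0.016,0.016,0],[-0.016,0.016,0],[-0.016,0.016,0],[0,0,0]],"roll":[6.9,6.9,6.9,6.9,6.9,6.9,6.9,6.9,6.9,6.9,6.9,6.4]}' 
python3 -c "
from h import *
s=telemetry.read_state();print(s['joints'].round(1))
cv2.imwrite('pics/s2.png',snapshot('scene'));cv2.imwrite('pics/t2.png',snapshot('top'))"
```

```text
time: 24.05
tool_pos: [0.7554, -0.4937, 0.2872]
orientation: [[0.658, -0.365, 0.658], [-0.214, -0.929, -0.301], [0.722, 0.057, -0.69]]
ft_force: [0.3, 1.1, 0.0]
finger_gap: 0.0298
gripper_force: 0.0
time: 25.05
tool_pos: [0.5754, -0.3163, 0.2839]
orientation: [[0.333, 0.85, 0.408], [0.618, -0.524, 0.587], [0.713, 0.057, -0.699]]
ft_force: [0.7, -0.0, -0.0]
finger_gap: 0.03
gripper_force: 0.0
[-56.6  21.2  81.5  41.9  96.  -28.9]
```

```bash
python3 -m crank '{"slide":[[-0.0124,0.0116,0],[-0.0124,0.0116,0],[-0.0124,0.0116,0],[-0.0124,0.0116,0],[-0.0124,0.0116,0],[-0.0124,0.0116,0],[-0.0124,0.0116,0],[-0.0124,0.0116,0],[-0.0124,0.0116,0],[-0.0124,0.0116,0],[0,0,0],[0,0,0]],"roll":[3.2,3.2,3.2,3.2,3.2,3.2,3.2,3.2,3.2,3.2,0,0]}' 
python3 -c "
from h import *
s=telemetry.read_state();print(s['joints'].round(1))
a=snapshot('scene')[90:310,90:400];cv2.imwrite('pics/s3.png',cv2.resize(a,None,fx=2.5,fy=2.5))
cv2.imwrite('pics/w3.png',snapshot('wrist'))"
```

```text
time: 26.15
tool_pos: [0.4537, -0.2009, 0.283]
orientation: [[-0.038, 0.998, 0.04], [0.702, -0.002, 0.712], [0.711, 0.056, -0.701]]
ft_force: [0.4, 0.7, -0.7]
finger_gap: 0.0299
gripper_force: 0.0
[-52.6  14.5  89.8  29.8 110.5 -52.1]
```

View pics/s3.png

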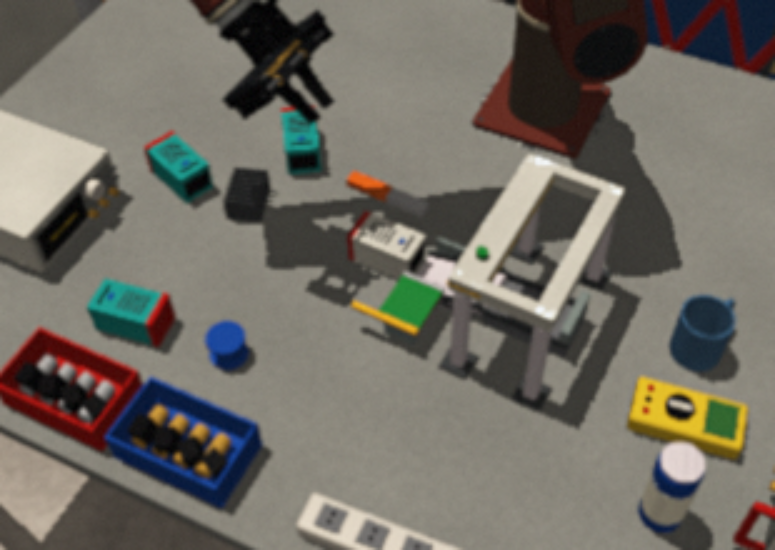

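View pics/w3.png

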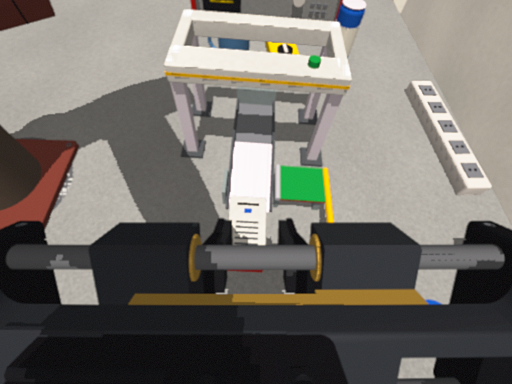

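```bash
python3 -m crank '{"slide":[[-0.003,0,-0.035],[0,0,-0.04],[0,0,-0.04],[0,0,-0.04],[0,0,-0.04],[0,0,-0.035],[0,0,-0.018],[0,0,0],[0,0.01,0],[0.0005,0.01,0],[0.0005,0.01,0],[0,0,0]],"roll":[0,0,0,0,0,0,0,0,0,0,0,0]}' 0.03 40
python3 -c "
from h import *
s=telemetry.read_state();print(s['joints'].round(1))"
```

```text
time: 27.25
tool_pos: [0.4511, -0.1692, 0.036]
orientation: [[-0.04, 0.999, 0.037], [0.7, 0.002, 0.715], [0.713, 0.054, -0.699]]
ft_force: [0.1, -0.6, -0.8]
finger_gap: 0.03
gripper_force: 0.0
[-50.9  30.6  99.   28.7  87.9 -63.3]
```

```bash
python3 -m crank '{"slide":[[0.0006,0.012,0],[0.0006,0.012,0],[0.0006,0.012,0],[0.0006,0.012,0],[0.0006,0.012,0],[0.0006,0.012,0],[0.0006,0.012,0],[0.0006,0.012,0]],"roll":[0,0,0,0,0,0,0,0]}' 
python3 -c "
from h import *
a=snapshot('top')[130:260,160:350];cv2.imwrite('pics/t4.png',cv2.resize(a,None,fx=4,fy=4))"
```

```text
time: 27.92
tool_pos: [0.4561, -0.075, 0.035]
orientation: [[-0.039, 0.998, 0.039], [0.701, -0.0, 0.713], [0.712, 0.055, -0.7]]
ft_force: [-0.1, -4.1, -2.1]
finger_gap: 0.0299
gripper_force: 2.2
```

View pics/t4.png

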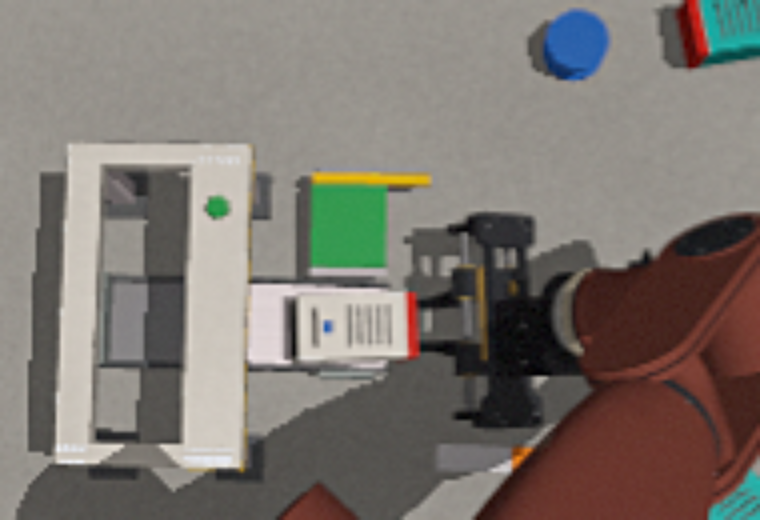

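```bash
python3 -m crank '{"slide":[[0.0005,0.01,0.0014],[0.0005,0.01,0.0014],[0.0005,0.01,0.0014],[0.0005,0.01,0.0014],[0.0005,0.01,0.0014],[0.0005,0.01,0.0014],[0,0,0],[0,0,0],[0.0005,0.01,0.0014],[0.0005,0.01,0.0014],[0.0005,0.01,0.0014]],"roll":[0,0,0,0,0,0,0,0,0,0,0]}'
python3 -c "
from h import *
s=telemetry.read_state();print(s['joints'].round(1))
a=snapshot('scene')[120:260,200:360];cv2.imwrite('pics/s5.png',cv2.resize(a,None,fx=4,fy=4))"
```

```text
time: 28.88
tool_pos: [0.4609, 0.0137, 0.0475]
orientation: [[-0.038, 0.998, 0.039], [0.701, -0.001, 0.713], [0.712, 0.055, -0.7]]
ft_force: [-0.2, -10.7, 4.2]
finger_gap: 0.0298
gripper_force: 4.7
[-36.3  19.  114.2  37.6  78.8 -55.9]
```

View pics/s5.png

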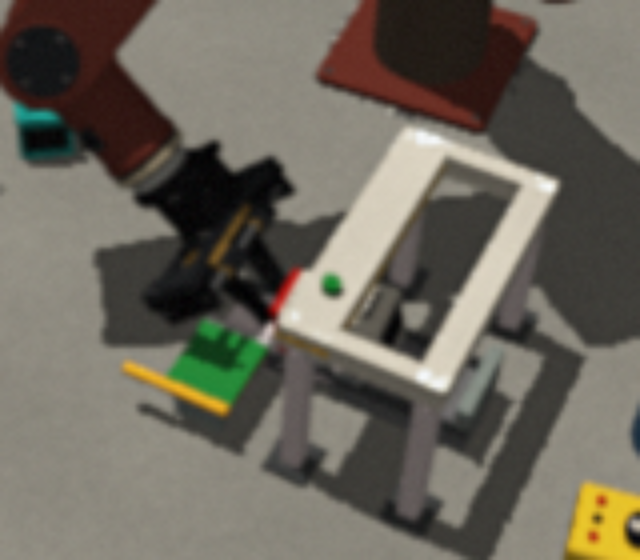

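```bash
python3 -m crank '{"slide":[[0.0005,0.01,0.0014],[0.0005,0.01,0.0014],[0.0005,0.01,0.0014],[0.0005,0.01,0.001],[0.0005,0.01,0.0005],[0.0005,0.01,0],[0.0005,0.01,0],[0.0004,0.008,0],[0,0,0],[0,0,0]],"roll":[0,0,0,0,0,0,0,0,0,0]}'
python3 -c "
from h import *
s=telemetry.read_state();print(s['joints'].round(1))
cv2.imwrite('pics/w6.png',snapshot('wrist'))"
```

```text
time: 29.77
tool_pos: [0.4631, 0.0943, 0.0529]
orientation: [[-0.039, 0.999, 0.035], [0.698, 0.002, 0.716], [0.715, 0.052, -0.697]]
ft_force: [0.2, 0.5, -0.3]
finger_gap: 0.0302
gripper_force: 0.0
[-28.   15.4 118.3  42.2  74.9 -51.5]
```

View pics/w6.png

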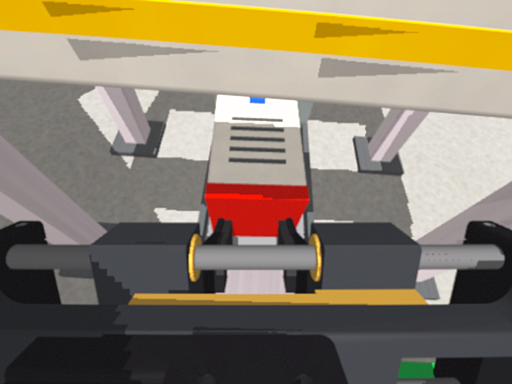

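Run:
```python
from h import *
O=np.array([.4647,.0945]);X=np.array([.9989,-.0471]);Y=np.array([.0471,.9989])
im=cv2.imread("pics/w6.png");h=cv2.cvtColor(im,cv2.COLOR_BGR2HSV)
for u in(225,257,290):print(u,[tuple(h[v,u]) for v in range(180,204,2)])
def w(x,y,z):return np.r_[O+X*x+Y*y,z]
for n,(y,z) in {"seated7":(.007,.084),"seated12":(.012,.084),"crest3":(.003,.094),"crest8":(.008,.094)}.items():
    print(n,[proj("wrist",w(x,y,z)).round(1).tolist() for x in(-.03,.03)], [proj("wrist",w(x,y+.11,z)).round(1).tolist() for x in(-.03,.03)])
```

```text
225 [(np.uint8(19), np.uint8(23), np.uint8(179)), (np.uint8(14), np.uint8(27), np.uint8(177)), (np.uint8(1), np.uint8(194), np.uint8(164)), (np.uint8(1), np.uint8(230), np.uint8(163)), (np.uint8(0), np.uint8(225), np.uint8(163)), (np.uint8(1), np.uint8(227), np.uint8(163)), (np.uint8(1), np.uint8(226), np.uint8(157)), (np.uint8(3), np.uint8(255), np.uint8(255)), (np.uint8(2), np.uint8(255), np.uint8(255)), (np.uint8(2), np.uint8(242), np.uint8(231)), (np.uint8(1), np.uint8(232), np.uint8(197)), (np.uint8(2), np.uint8(236), np.uint8(199))]
257 [(np.uint8(18), np.uint8(28), np.uint8(182)), (np.uint8(17), np.uint8(28), np.uint8(183)), (np.uint8(3), np.uint8(124), np.uint8(169)), (np.uint8(2), np.uint8(239), np.uint8(163)), (np.uint8(0), np.uint8(224), np.uint8(164)), (np.uint8(1), np.uint8(224), np.uint8(164)), (np.uint8(1), np.uint8(231), np.uint8(161)), (np.uint8(1), np.uint8(236), np.uint8(197)), (np.uint8(3), np.uint8(255), np.uint8(255)), (np.uint8(3), np.uint8(250), np.uint8(250)), (np.uint8(1), np.uint8(232), np.uint8(200)), (np.uint8(1), np.uint8(229), np.uint8(199))]
290 [(np.uint8(17), np.uint8(25), np.uint8(181)), (np.uint8(19), np.uint8(24), np.uint8(182)), (np.uint8(7), np.uint8(53), np.uint8(178)), (np.uint8(1), np.uint8(204), np.uint8(164)), (np.uint8(1), np.uint8(230), np.uint8(163)), (np.uint8(0), np.uint8(225), np.uint8(163)), (np.uint8(1), np.uint8(224), np.uint8(164)), (np.uint8(1), np.uint8(230), np.uint8(163)), (np.uint8(1), np.uint8(228), np.uint8(163)), (np.uint8(1), np.uint8(230), np.uint8(180)), (np.uint8(1), np.uint8(233), np.uint8(221)), (np.uint8(1), np.uint8(238), np.uint8(197))]
seated7 [[206.3, 198.1], [310.8, 205.2]] [[226.2, 75.5], [302.5, 81.4]]
seated12 [[207.5, 190.6], [310.3, 197.7]] [[226.8, 71.5], [302.2, 77.4]]
crest3 [[203.3, 195.5], [315.6, 203.2]] [[225.1, 67.0], [305.5, 73.4]]
crest8 [[204.6, 187.5], [315.0, 195.1]] [[225.8, 62.9], [305.1, 69.2]]
```

```bash
python3 -m crank '{"slide":[[-0.0005,-0.01,0],[-0.001,-0.03,0.002],[-0.001,-0.03,0.005],[-0.001,-0.03,0.015],[-0.001,-0.03,0.02],[0,-0.02,0.03],[0,-0.02,0.03],[0,-0.01,0.03],[0,0,0.03],[0,0,0],[0,0,0]],"roll":[0,0,0,0,0,0,0,0,0,0,0]}'
python3 -c "
from h import *
a=snapshot('wrist');cv2.imwrite('pics/w7.png',a)"
```

```text
time: 30.73
tool_pos: [0.4599, -0.0888, 0.2163]
orientation: [[-0.039, 0.998, 0.04], [0.701, -0.001, 0.713], [0.712, 0.056, -0.7]]
ft_force: [0.6, 0.2, -0.2]
finger_gap: 0.0301
gripper_force: 0.0
```

View pics/w7.png

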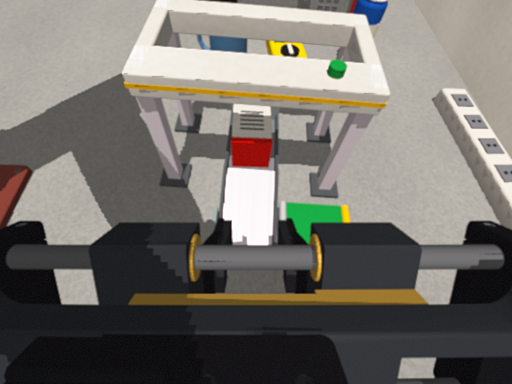

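```bash
python3 -c "
from h import *
print(order.job_done())"
```

```text
the job is handed in; nothing more can be done
None
```

The job is handed in at about 31 s of the 72 s allowed. The cover lies flipped over, green side up. Camera measurements put the module seated behind the lip, its centre about 64 mm along the dock's y. The robot is clear of everything, but handing in returned no verdict.

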